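Set the honing steel in its stand

TASK

Get the honing stand ready for sharpening: draw the hexagonal honing steel (the one with the flat-sided handle) out of the wooden block and feed it tip first down into the stand's collet, through the drag of the jaws, until it is fully home and seats on the depth stop under a push of about 15 N, never over 30 N. Then push the clamp lever all the way down so that the steel is held upright, and let go. Leave the round steel in the block, and do not disturb the mug or the scissors.

Things in the scene. Friction and masses are not known exactly. Their poses are not given: they have to be found in the camera images.
- hex_steel_grip (a point): Handle centre of the hexagonal honing steel, which stands tip down, loose in a 21 mm hole of the wooden block (tip 34 mm deep; which hole varies). Handle: dark wooden slab, rounded edges, 20 mm thick (its x), 28 mm wide (y), 80 mm long (z, up to the butt); grip it across the 20 mm. Under it a steel collar 25 mm across, 6 mm high. About 0.24 kg
- hex_steel_tip (a point): Tip of the same steel, 158 mm below the handle's centre, same axes. The bare rod is 112 mm long, hexagonal, 14 mm across flats (one pair of flats faces +x and -x, like the handle's flat sides), its last 4 mm reduced to 11 mm
- round_steel_grip (a point): Handle centre of the other steel: round turned handle with a ball-like butt, 27 mm across, round rod of 12 mm, same length; stands in the other hole, 84 mm from the hexagonal one. It stays there
- steel_block: Fixed block of mid-brown wood, 78 (x) x 155 (y) x 46 mm high, origin under its centre; the two holes lie at y = -42 and +42 mm
- honing_stand: Fixed stand, origin under the bore's axis: dark cast base 110 (x) x 150 (y) x 20 mm, round tower with a knurled bright nose. In the tower is a depth stop, set so that its unpressed top lies anywhere from 26 to 56 mm under the mouth; it is not measured, but stands 12 mm above the centre of a small thumb knob in a slot on the tower's -x side
- collet_mouth (a point): Centre of the collet's mouth, on the bore's axis, 95 mm above the worktop; z up. A countersink 30 mm wide narrows within 7 mm to a hexagonal bore, 15.8 mm across flats, one pair of flats facing +x and -x (the steel must be turned to match within 10 degrees, or 60 degrees on). About 16 mm down three sprung jaws rub on the rod with a drag of 4 to 10 N, from there to the stop
- stop_pad (a joint): Sprung pad on the depth stop, in the bore: 0 free, 0.004 (m) pressed fully down, where it is hard; its spring pushes up with 1 N at 0 and 3 N at 0.004. Home means down by more than 0.0024; the drag of the jaws keeps it there. It wants seating with about 15 N of push; tip and pad must not bear more than 30 N
- clamp_lever (a joint): Clamp lever, on a level hinge along the stand's x, 40 mm in +y from the bore's axis, 62 mm above the worktop. Value in rad: 0 (to 0.05 at the start) is open, sloping outwards (+y) and up at 0.75 rad above level; grows as it is pushed down; 0.85 is the end, 0.10 rad below level. Needs 7 N at the grip, 12 N near the end, and stays where it is left
- lever_pad (a point): Point to push on: top of the lever's black grip (26 mm wide, 64 mm long, 10 mm thick), 115 mm from the hinge. Its axes are the stand's when the lever is at 0 and turn with it. When down it lies 154 mm in +y from the bore's axis and about 55 mm above the worktop
- mug_cream: Two-tone mug, 78 x 114 x 92 mm, standing farther back, origin under its centre. Bystander
- scissors: Scissors with blue handles, 87 x 199 x 9 mm, lying in front of the stand, origin under their centre. Bystander
Mind the look-alikes: they are no part of the job. Leave any green or turquoise look-alike of the part that bears hex_steel_grip alone.

How it is judged:
By the outcome, as a careful person would: the job done as asked, in the order asked, and still so for the second after the job is handed in, with the robot touching nothing.
It also fails if it takes over 66 s, if anything falls off the work surface, if the arm or the gripper's body presses on something with over 40 N, if the wrist force passes 120 N, or if a joint passes its speed limit or range.

ROBOT

A 6-joint arm with a two-finger parallel gripper is mounted at the origin on a cart in front of the work surface, level with it; the furniture and walls round the work are solid. World frame = base frame: x ahead of the robot, y to its left, z up, the work surface at z = 0. Lengths are in mm, angles in rad, forces in N, time in s.
With the tool pointing down it reaches from about 275 to 750 mm from the base axis. Payload 10.2 kg.
Tool frame: the origin (TCP) lies between the finger pads; the fingertips stand 17 mm ahead of it and the grasp point (between the pads) lies 2 mm behind it (tips_ahead is the distance from the TCP to the fingertips, in mm); z points along the fingers, y is the line along which they close (so a half turn about z gives the same grasp; the last joint's range is limited). The gripper opens to 85 mm and grips with 20 to 120 N. Pads are 22 mm wide; open, the fingers measure 114 mm over their backs; the gripper's body (76 mm by 85 mm) begins 54 mm behind the grasp point. The pads swing forward as they close: fully open they stand 13 mm farther back than shut.
Start: joints at [-1.567, 0.313, 1.498, -0, 1.331, -0.223], TCP at [118.038, -511.565, 248.294] pointing down, gripper open.
Joint ranges: [-2.94, 2.94], [-0.97, 2.17], [0.19, 2.56], [-1.23, 4.37], [0.02, 3.11], [-2.88, 2.88]. Speed limits (rad/s): [2.39, 2.39, 3.01, 3.14, 3.14, 3.14].

INTERFACE

Orientations are given as a unit quaternion [w, x, y, z].
In Python, from rig import sense, capture, finish_job, boxes_of, tips_ahead gives the robot as it stands.
- The arm moves only by the tool drive_tool, never from a script. Its argument "commands" is text: rows parted by semicolons, each of 7 numbers parted by spaces: the shift along the world's x, y, z in units of 0.1 m (1.0 is 0.1 m), then the turn, a rotation vector about the world's x, y, z in units of pi/4 rad (1.0 is pi/4 rad), then the opening in per cent of the stroke, from 0 (shut) to 100 (fully open). A call has 1 to 20 rows; each row shifts and turns the commanded pose from where the row before left it; what a row does not reach is not made up. A row lasts 1/12 s, in which the tool goes at most 41.7 mm and 7.16 degrees, less where a joint would pass 70% of its speed; a pose out of reach is approached as far as the arm can. A call with a number of a shift or a turn outside -1 to 1 is refused whole. A call with a gripper value outside its range is refused whole. The fingers move at their own pace and stop on an object; "force" is the grip in N (left out, the last holds). Time passes only in rows, so rows that do not move let the fingers close. It gives the time, the measured TCP pose, the force, the opening and the grip force at its end, in the units of the state.
- sense(): the state, without advancing time (a new reading comes with each control period).
- capture(name): name is "scene" or "side" or "wrist"; returns a dict with "pixels" (400x640x3 uint8, blue, green, red), "fov_y" (degrees; the focal length in pixels is half the picture's height over the tangent of half this angle, whatever the lens; pixels are square), "cx", "cy" (the principal point, pixels), "k1" (the pictures are not rectified: a ray, as slopes to the right and down, at radius r is drawn at 1 + k1 r^2 times it, then the intrinsics apply), "position" and "attitude" of the camera in the world; the wrist camera has in their place "tool_from_camera" (4x4, takes a point from camera to tool coordinates, whose origin is the TCP and whose axes are the flange's). Camera axes: x right, y down, z forward; pixel columns grow to the right and rows downward; lengths in mm; the calibration is good to about 2 mm. A picture is of the moment at which its call begins: read the wrist's pose just before it. There is no depth.
- finish_job(): hands the job in; it is judged then, once.
Trained networks look in a picture, given as the dict that the camera call returned (one of the last four; its "shot" number tells which), for a name from the list of things; names that differ only in an ending like _2 or _b are one class to them, and where a whole thing is asked for, a point or a joint stands for the part that bears it (a point fixed in the world has none). Each returns a list of dicts, best first, with "confidence" (0 to 1); they miss things now and then, are a little off and sometimes report something else, mostly with a low value. They report only what shows in the picture. A call takes as long as a camera call. They do not tell look-alikes from the thing itself.
- boxes_of(picture, name): "position" ([column, row] in pixels, amid what is visible of it).
The state is a dict: "time_s": time; "joints": joint angles; "dq": joint speeds; "tau": joint torques, N m; "eef_pos": TCP position; "ee_rot": TCP orientation; "force": force on the tool from outside, world axes, zero at the start; "wrist_torque": the same for the moment, N m; "grip_width": opening from 0.0 (shut) to 1.0 (fully open); "grip_force": force on a finger pad.
Only numpy, scipy, OpenCV 4.12 (cv2) and the standard library are available. Lean on these libraries where they do the work, as an engineer would, in place of code of your own. Each camera call takes 0.05 s, during which the arm holds its last target. There are 200 camera calls.

## Working session

There is one attempt and no reset: what is moved stays moved. The work goes in short steps, Python scripts to look and compute and a tool call to move; the robot and the scene stay as the last step left them, time stands still between calls to the robot, and variables do not carry over. Pictures are saved under pics/ and viewed, at most 10 in all, crops included, and the job is handed in when it is done.

Besides the shell and the picture viewer there is one more tool, called after "Emit:" as a command line: name --argument value ..., lists and objects as JSON in quotes. drive_tool: Moves the arm, as the interface text tells. Shifts and turns lie within -1 to 1; 1 stands for 0.1 m of shift or pi/4 rad of turn. Its arguments: {"type":"object","properties":{"commands":{"type":"string"},"force":{"type":"number"}},"required":["commands"]}

```bash
mkdir -p pics; cat > h.py <<'E'
import numpy as np, cv2
from scipy.spatial.transform import Rotation as R
from rig import sense, capture, finish_job, boxes_of, tips_ahead
def quat(q): return R.from_quat([q[1],q[2],q[3],q[0]])
def cam(p,s=None):
    if 'tool_from_camera' in p:
        T=np.array(p['tool_from_camera']); r=quat(s['ee_rot']).as_matrix()
        return r@T[:3,3]+np.array(s['eef_pos']), r@T[:3,:3]
    a=np.array(p['attitude'],float)
    return np.array(p['position'],float), (a if a.shape==(3,3) else quat(a).as_matrix())
def foc(p): return 200/np.tan(np.radians(p['fov_y'])/2)
def ray(p,uv,s=None):
    o,M=cam(p,s); f=foc(p); d=np.array([(uv[0]-p['cx'])/f,(uv[1]-p['cy'])/f]); x=d.copy()
    for _ in range(20): x=d/(1+p['k1']*(x@x))
    v=M@np.array([x[0],x[1],1]); return o,v/np.linalg.norm(v)
def atz(p,uv,z,s=None):
    o,v=ray(p,uv,s); return o+v*(z-o[2])/v[2]
def proj(p,X,s=None):
    o,M=cam(p,s); c=M.T@(np.array(X,float)-o); x=c[:2]/c[2]; f=foc(p)
    return np.array([p['cx'],p['cy']])+f*x*(1+p['k1']*(x@x))
def tri(rs):
    A=np.zeros((3,3));b=np.zeros(3)
    for o,v in rs:
        P=np.eye(3)-np.outer(v,v);A+=P;b+=P@o
    X=np.linalg.solve(A,b); return X,[round(float(np.linalg.norm((np.eye(3)-np.outer(v,v))@(X-o))),1) for o,v in rs]
E
python3 - <<'E'
from h import *
import pickle
s=sense(); print({k:np.round(v,3).tolist() for k,v in s.items()}, tips_ahead)
P={n:capture(n) for n in("scene","side","wrist")}
pickle.dump((P,s),open('p0.pkl','wb'))
for n,p in P.items():
    cv2.imwrite(f'pics/{n}0.png',p['pixels'])
    print(n,{k:v for k,v in p.items() if k!='pixels'})
    for t in("hex_steel_grip","hex_steel_tip","round_steel_grip","steel_block","honing_stand","collet_mouth","stop_pad","clamp_lever","lever_pad","mug_cream","scissors"):
        try: print(' ',t,[(np.round(b['position']).tolist(),round(b['confidence'],2)) for b in boxes_of(p,t)][:4])
        except Exception as e: print(t,e)
cv2.imwrite('pics/all0.png',cv2.resize(np.vstack([P['scene']['pixels'],P['side']['pixels']]),None,fx=.75,fy=.75))
E
```

```text
{'time_s': 0.0, 'joints': [-1.567, 0.313, 1.498, 0.0, 1.331, -0.223], 'dq': [-0.001, 0.001, -0.001, -0.0, 0.001, -0.001], 'tau': [0.001, -41.226, -25.973, -0.0, 0.004, -0.0], 'eef_pos': [118.032, -511.314, 247.713], 'ee_rot': [-0.001, 0.994, 0.113, 0.0], 'force': [-0.115, 0.028, -0.204], 'wrist_torque': [-0.012, -0.011, -0.013], 'grip_force': 0.0, 'grip_width': 0.998} 17.0
scene {'fov_y': 50.95666488889667, 'cx': 324.01534522020273, 'cy': 201.25577626934728, 'k1': -0.11134850185996736, 'position': array([ -84.60150291, -465.30786314,  993.70381197]), 'attitude': array([-0.30382691,  0.85552076, -0.39227675,  0.14796073]), 'shot': 1}
  hex_steel_grip [([400.0, 261.0], 0.85), ([446.0, 278.0], 0.75), ([434.0, 289.0], 0.45)]
  hex_steel_tip [([402.0, 256.0], 0.64), ([445.0, 275.0], 0.59)]
  round_steel_grip [([369.0, 243.0], 0.71)]
  steel_block [([401.0, 275.0], 0.65)]
  honing_stand [([186.0, 232.0], 0.67), ([358.0, 172.0], 0.65)]
  collet_mouth []
  stop_pad []
  clamp_lever []
  lever_pad []
  mug_cream []
  scissors [([191.0, 231.0], 0.62), ([402.0, 260.0], 0.47)]
side {'fov_y': 42.
[... 771 characters left out ...]
, ([211.0, 173.0], 0.35)]
wrist {'fov_y': 66.966827159244, 'cx': 317.78945108816504, 'cy': 199.76172120227855, 'k1': -0.02879361204230024, 'tool_from_camera': array([[-1.10079255e-04, -9.50511650e-01, -3.10688897e-01,
         8.11656240e+01],
       [ 9.99999686e-01, -3.48444087e-04,  7.11711768e-04,
        -8.85882983e-01],
       [-7.84748036e-04, -3.10688721e-01,  9.50511390e-01,
        -1.25197885e+02],
       [ 0.00000000e+00,  0.00000000e+00,  0.00000000e+00,
         1.00000000e+00]]), 'shot': 3}
  hex_steel_grip []
  hex_steel_tip []
  round_steel_grip []
  steel_block []
  honing_stand []
  collet_mouth []
  stop_pad []
  clamp_lever []
  lever_pad []
  mug_cream []
  scissors []
```

View pics/all0.png

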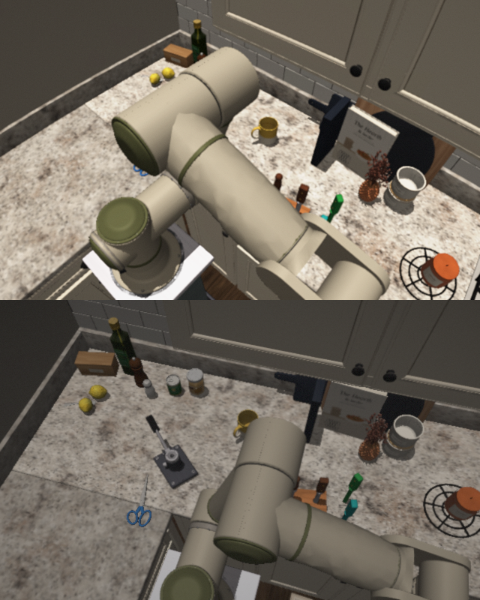

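The scene picture shows the brown steels at about (403,260) for the hex one and (370,242) for the round one, with the green and turquoise look-alikes at (447,277) and (434,287). In the side picture the hex handle is at about (429,250), the stand at (230,216), its lever up at (205,170), the scissors at (187,285) and the mug at (328,163).

```bash
python3 - <<'E'
from h import *
import pickle
P,s=pickle.load(open('p0.pkl','rb')); sc,sd=P['scene'],P['side']
print('hex',tri([ray(sc,(400,261)),ray(sd,(429,252))]))
print('round',tri([ray(sc,(369,243)),ray(sd,(398,249))]))
print('green',tri([ray(sc,(446,278)),ray(sd,(468,247))]))
print('turq',tri([ray(sc,(434,289)),ray(sd,(465,279))]))
print('mouth',atz(sd,(229,216),95),'leverpad',atz(sd,(206,173),140),'mug',atz(sd,(325,163),46),'sciss',atz(sd,(187,285),5))
a=np.hstack([cv2.resize(sd['pixels'][130:270,160:290],None,fx=3,fy=3,interpolation=3),cv2.resize(sc['pixels'][200:340,345:475],None,fx=3,fy=3,interpolation=3)])
cv2.imwrite('pics/crop0.png',a)
E
```

```text
hex (array([ 415.83363975, -281.34710947,  173.35071952]), [1.6, 1.6])
round (array([ 386.52442843, -209.85794331,  210.21456903]), [1.8, 1.8])
green (array([ 491.36247538, -378.31024286,  102.22262822]), [2.7, 2.7])
turq (array([ 377.8273989 , -375.20652839,  192.7454284 ]), [16.6, 16.6])
mouth [414.10466994 230.66862759  95.        ] leverpad [497.61358099 318.67739498 140.        ] mug [672.48300697  43.5049587   46.        ] sciss [234.19343248 294.98606372   5.        ]
```

View pics/crop0.png

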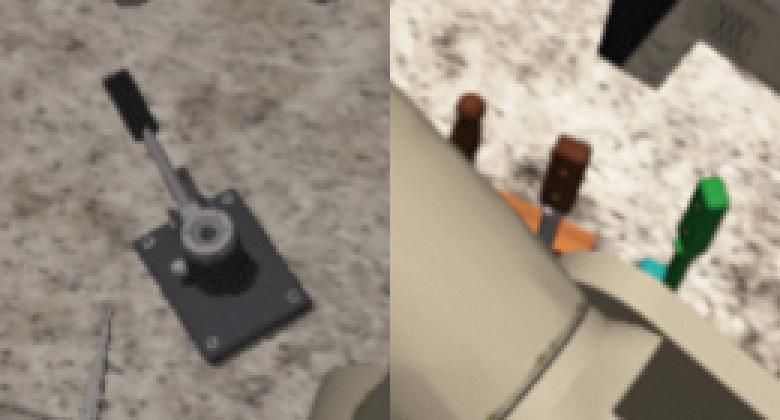

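The first crop shows the stand with its lever rising toward the far left and the knob at the tower's left. The second shows the flat-sided brown handle, with the round one behind it on the left. The hex centre comes out at z = 173 against the expected 170, so I'll go above it.

Emit:
drive_tool --commands "0 0 0.3 0 0 0 100;0.2 0.15 0.2 0 0 0 100;0.22 0.17 0.1 0 0 0 100;0.22 0.17 0.1 0 0 0 100;0.22 0.17 0.1 0 0 0 100;0.22 0.17 0.1 0 0 0 100;0.22 0.17 0 0 0 0 100;0.22 0.17 0 0 0 0 100;0.22 0.17 0 0 0 0 100;0.22 0.17 0 0 0 0 100;0.22 0.17 0 0 0 0 100;0.22 0.17 0 0 0 0 100;0.22 0.17 0 0 0 0 100;0.22 0.17 0 0 0 0 100;0.14 0.11 0 0 0 0 100;0 0 0 0 0 0 100;0 0 0 0 0 0 100;0 0 0 0 0 0 100"

```text
time_s: 3.3
eef_pos: [415.6, -282.0, 338.2]
ee_rot: [0.0, 0.994, 0.113, -0.0]
force: [-0.3, 0.0, -0.3]
grip_width: 1.003
grip_force: 0.0
```

```bash
python3 - <<'E'
from h import *
import pickle
s=sense(); print(s['eef_pos'],s['ee_rot'])
p=capture('wrist'); pickle.dump((p,s),open('p1.pkl','wb'))
for t in("hex_steel_grip","round_steel_grip","steel_block"):
    print(t,[(np.round(b['position']).tolist(),round(b['confidence'],2)) for b in boxes_of(p,t)][:4])
print(proj(p,(416,-281,170),s))
for n in('side','scene'):
    q=capture(n); pickle.dump(q,open(n+'1.pkl','wb'))
    for t in("collet_mouth","lever_pad","honing_stand","stop_pad"): print(n,t,[(np.round(b['position'],1).tolist(),round(b['confidence'],2)) for b in boxes_of(q,t)][:3])
cv2.imwrite('pics/w1.png',p['pixels'])
E
```

```text
[ 415.55420155 -282.0098152   338.2456421 ] [ 4.89865199e-05  9.93596670e-01  1.12985067e-01 -1.73978587e-04]
hex_steel_grip [([425.0, 146.0], 0.91), ([317.0, 172.0], 0.68), ([393.0, 227.0], 0.55)]
round_steel_grip [([234.0, 165.0], 0.85)]
steel_block [([290.0, 141.0], 0.62)]
[317.56247392 185.13145354]
side collet_mouth [([172.7, 293.4], 0.69)]
side lever_pad []
side honing_stand []
side stop_pad []
scene collet_mouth []
scene lever_pad []
scene honing_stand [([256.4, 188.8], 0.9)]
scene stop_pad []
```

View pics/w1.png

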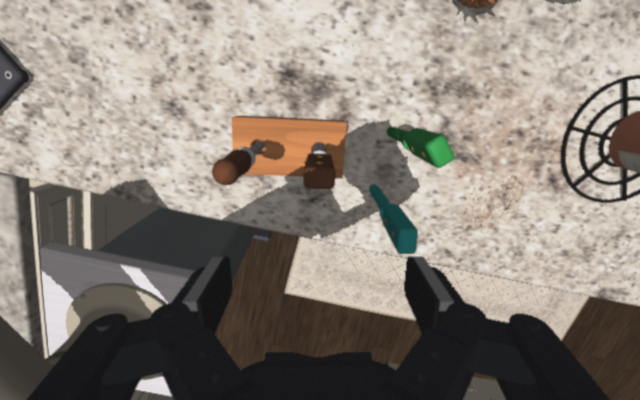

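The wrist view shows the block at (233–347, 117–178), the hex butt at about (320,183), the round butt at (226,170), and the green and turquoise look-alikes to the right at (438,150) and (402,240). I need a closer crop for the yaw.

```bash
python3 - <<'E'
from h import *
import pickle
p,s=pickle.load(open('p1.pkl','rb'))
I=p['pixels'][105:265,215:415]
cv2.imwrite('pics/c1.png',cv2.resize(I,None,fx=4,fy=3.75,interpolation=2)[:600])
g=cv2.cvtColor(p['pixels'],cv2.COLOR_BGR2GRAY)
for n,uv,z in(('c1',(233,117),46),('c2',(347,121),46),('c3',(345,178),46),('c4',(232,176),46),('hexbutt',(320,184),210),('round',(226,170),208),('turq',(404,240),100),('turq',(404,240),210),('green',(438,150),210)):
    print(n,np.round(atz(p,uv,z,s),1))
E
```

```text
c1 [ 449.6 -157.2   46. ]
c2 [ 478.6 -307.1   46. ]
c3 [ 401.8 -324.3   46. ]
c4 [ 368.7 -167.3   46. ]
hexbutt [ 428.2 -280.4  210. ]
round [ 421.7 -198.6  208. ]
turq [ 349.6 -414.   100. ]
turq [ 393.4 -368.2  210. ]
green [ 479.3 -370.4  210. ]
```

View pics/c1.png

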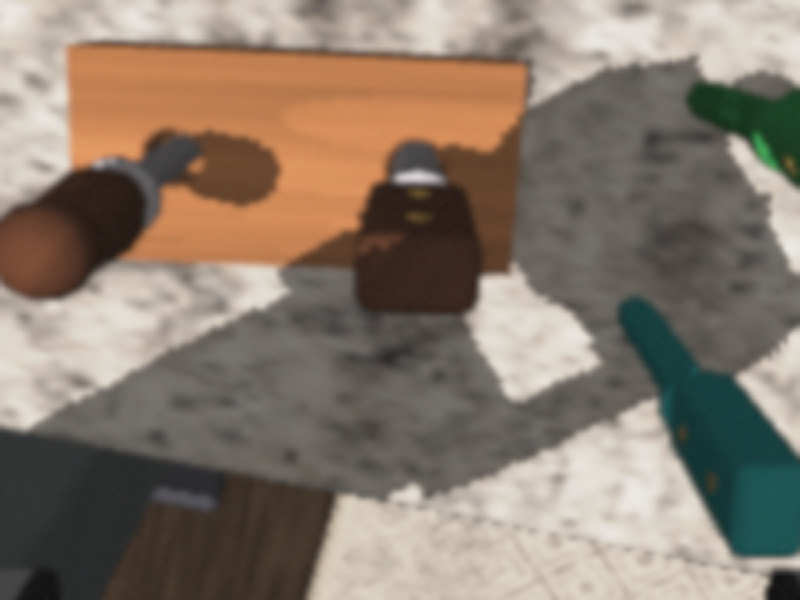

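From the block corners, the centre is (424.7,-239) with yaw about 11.4°. That puts the hex hole at (433,-280), which agrees with the butt at about (433,-279). The closing axis has to turn to about 12°, which is a turn of +89°.

Emit:
drive_tool --commands "0.02 0 -0.05 0 0 0.152 100;0.02 0 -0.06 0 0 0.152 100;0.02 0 -0.06 0 0 0.152 100;0.02 0 -0.06 0 0 0.152 100;0.02 0 -0.06 0 0 0.152 100;0.02 0 -0.06 0 0 0.152 100;0.02 0 -0.06 0 0 0.152 100;0.02 0.01 -0.06 0 0 0.152 100;0.015 0.01 -0.06 0 0 0.152 100;0 0 -0.06 0 0 0.152 100;0 0 -0.06 0 0 0.152 100;0 0 -0.06 0 0 0.152 100;0 0 -0.05 0 0 0.152 100;0 0 0 0 0 0 100;0 0 0 0 0 0 100;0 0 0 0 0 0 100"

```text
time_s: 5.33
eef_pos: [433.6, -279.6, 262.7]
ee_rot: [0.0, 0.631, 0.776, -0.0]
force: [-0.5, -0.4, -0.7]
grip_width: 1.002
grip_force: 0.0
```

```bash
python3 - <<'E'
from h import *
import pickle
s=sense(); print(s['eef_pos'],s['ee_rot'],s['joints'],quat(s['ee_rot']).as_matrix().round(3).tolist())
p=capture('wrist'); pickle.dump((p,s),open('p2.pkl','wb'))
print([(np.round(b['position']).tolist(),round(b['confidence'],2)) for b in boxes_of(p,'hex_steel_grip')][:4])
I=p['pixels'].copy()
a=np.radians(11.7); X=np.array([np.cos(a),np.sin(a),0]);Y=np.array([-X[1],X[0],0])
for z in(210,):
    c=np.array([433,-280,z]); q=[proj(p,c+i*10*X+j*14*Y,s) for i,j in((1,1),(1,-1),(-1,-1),(-1,1))]
    cv2.polylines(I,[np.round(np.array(q)*16).astype(int)],True,(255,255,0),1,shift=4)
cv2.imwrite('pics/w2.png',cv2.resize(I[20:320,150:550],None,fx=2,fy=2,interpolation=2))
for n in('side','scene'):
    q=capture(n); pickle.dump(q,open(n+'2.pkl','wb'))
    for t in("collet_mouth","lever_pad","honing_stand"): print(n,t,[(np.round(b['position'],1).tolist(),round(b['confidence'],2)) for b in boxes_of(q,t)][:3])
E
```

```text
[ 433.64403183 -279.63049746  262.65445278] [ 2.51118449e-04  6.31214686e-01  7.75608120e-01 -3.26996704e-05] [-8.00083039e-01  2.82221732e-01  1.50087756e+00 -6.48874068e-06
  1.35798692e+00 -1.00464130e+00] [[-0.203, 0.979, 0.0], [0.979, 0.203, -0.0], [-0.0, 0.0, -1.0]]
[([311.0, 217.0], 0.83), ([339.0, 311.0], 0.82), ([246.0, 295.0], 0.67)]
side collet_mouth []
side lever_pad []
side honing_stand []
scene collet_mouth [([255.6, 188.6], 0.83)]
scene lever_pad [([254.9, 158.5], 0.37)]
scene honing_stand [([256.5, 185.7], 0.62)]
```

View pics/w2.png

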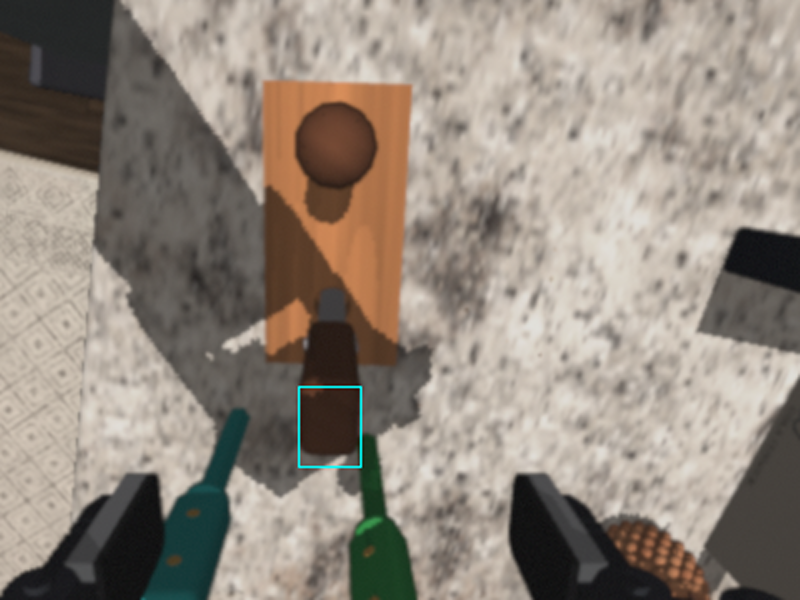

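The drawn box for the expected butt lies about 3 mm lower in the picture than the real butt (330,415 in the crop). The yaw agrees, so I'll shift about 3 mm along +y. I'll check the look-alike clearances and the stand numerically first.

```bash
python3 - <<'E'
from h import *
import pickle
p1,s1=pickle.load(open('p1.pkl','rb'));p2,s2=pickle.load(open('p2.pkl','rb'))
print('green',tri([ray(p1,(425,146),s1),ray(p2,(339,311),s2)]),'turq',tri([ray(p1,(393,227),s1),ray(p2,(246,295),s2)]))
print('hexbutt p2',atz(p2,(150+330/2,20+416/2),210,s2))
sc=pickle.load(open('scene2.pkl','rb')); P,_=pickle.load(open('p0.pkl','rb'))
print('mouth',tri([ray(sc,(255.6,188.6)),ray(P['side'],(229,216))]),'lev',tri([ray(sc,(254.9,158.5)),ray(P['side'],(206,173))]))
# base corners in side0 crop (x3 zoom, off 160,130): 
for c in((135,243),(228,188),(313,302),(210,363)): print(np.round(atz(P['side'],(160+c[0]/3,130+c[1]/3),20),1))
print('knob',atz(P['side'],(160+178/3,130+266/3),50))
cv2.imwrite('pics/s2.png',cv2.resize(sc['pixels'][120:240,195:325],None,fx=5,fy=5,interpolation=2))
E
```

```text
green (array([ 476.60303609, -381.14662531,  150.12359047]), [0.0, 0.0]) turq (array([ 389.41480302, -369.03161858,  167.36962401]), [1.1, 1.1])
hexbutt p2 [ 432.55392591 -276.39667477  210.        ]
mouth (array([470.71575519, 277.94899016, -38.00082423]), [3.9, 3.9]) lev (array([601.73337632, 415.5375361 , -77.55426278]), [13.7, 13.7])
[445.3 327.3  20. ]
[524.4 264.8  20. ]
[431.7 148.   20. ]
[349.6 216.7  20. ]
knob [420.04285031 268.8022586   50.        ]
```

View pics/s2.png

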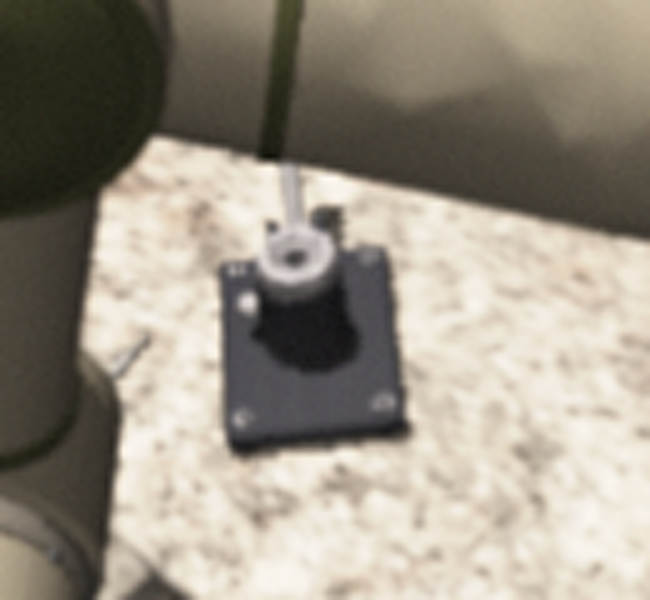

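Emit:
drive_tool --commands "-0.01 0.025 -0.2 0 0 0 100;0 0 -0.2 0 0 0 100;0 0 -0.15 0 0 0 100;0 0 -0.15 0 0 0 100;0 0 -0.1 0 0 0 100;0 0 -0.07 0 0 0 100;0 0 0 0 0 0 100;0 0 0 0 0 0 100"

```text
time_s: 6.5
eef_pos: [432.7, -277.2, 175.7]
ee_rot: [0.0, 0.63, 0.777, -0.0]
force: [0.5, -0.6, 0.3]
grip_width: 1.003
grip_force: 0.0
```

The collet mouth in the scene crop is at (296,255), which is (254.2,171) in the full picture. The network's point sat lower on the tower. I'll grip now and refine the stand pose.

Emit:
drive_tool --commands "0 0 0 0 0 0 0;0 0 0 0 0 0 0;0 0 0 0 0 0 0;0 0 0 0 0 0 0;0 0 0 0 0 0 0;0 0 0 0 0 0 0;0 0 0 0 0 0 0;0 0 0 0 0 0 0;0 0 0 0 0 0 0;0 0 0 0 0 0 0" --force 80

```text
time_s: 7.33
eef_pos: [432.5, -277.2, 175.6]
ee_rot: [0.0, 0.63, 0.777, -0.0]
force: [-1.7, -0.4, 5.2]
grip_width: 0.225
grip_force: 78.3
```

```bash
python3 - <<'E'
from h import *
import pickle
sc=pickle.load(open('scene2.pkl','rb')); P,_=pickle.load(open('p0.pkl','rb')); sd=P['side']
a=(160+206/3,130+232/3); b=(195+296/5,120+255/5)
print('mouth',tri([ray(sc,b),ray(sd,a)]),atz(sd,a,95),atz(sc,b,95))
g=(160+115/3,130+100/3)
print('knob',tri([ray(sc,(195+247/5,120+302/5)),ray(sd,(160+178/3,130+266/3))]))
for c in((222,262),(388,248),(402,420),(232,440)): print(np.round(atz(sc,(195+c[0]/5,120+c[1]/5),20),1))
print('grip', [np.round(atz(sd,(160+130/3,130+105/3),z),1) for z in (130,145)])
s=sense();print(s['grip_width'],s['grip_force'],s['force'],s['wrist_torque'])
E
```

```text
mouth (array([446.04247792, 245.20274616,  82.21465635]), [1.7, 1.7]) [438.14290348 240.74776874  95.        ] [440.42551087 235.30482778  95.        ]
knob (array([425.55295526, 273.02090656,  38.56561132]), [0.4, 0.4])
[448.9 325.1  20. ]
[527.4 253.7  20. ]
[432.  146.8  20. ]
[354.6 212.2  20. ]
grip [array([524.9, 339.6, 130. ]), array([516.4, 332.7, 145. ])]
0.22472412015532772 78.33293437957764 [-1.68429917 -0.41238483  5.18854948] [ 0.0272032   0.50614901 -0.01596308]
```

The grip width of 19 mm matches the handle. The stand's bore is at about (439.5,238) with yaw about -40°, so the steel needs only +8° of turn (60° symmetry). I'll lift clear.

Emit:
drive_tool --commands "0 0 0.05 0 0 0 0;0 0 0.1 0 0 0 0;0 0 0.15 0 0 0 0;0 0 0.2 0 0 0 0;0 0 0.2 0 0 0 0;0 0 0.2 0 0 0 0;0 0 0.2 0 0 0 0;0 0 0.2 0 0 0 0;0 0 0.2 0 0 0 0;0 0 0.2 0 0 0 0;0 0 0.2 0 0 0 0;0 0 0.2 0 0 0 0;0 0 0.15 0 0 0 0;0 0 0 0 0 0 0;0 0 0 0 0 0 0"

```text
time_s: 8.58
eef_pos: [432.5, -277.0, 400.4]
ee_rot: [0.0, 0.63, 0.777, 0.0]
force: [-0.3, 0.2, -4.1]
grip_width: 0.225
grip_force: 78.1
```

Emit:
drive_tool --commands "0 0.1 0 0 0 0 0;0.01 0.2 0 0 0 0 0;0.01 0.3 0 0 0 0.02 0;0 0.3 0 0 0 0.02 0;0 0.3 0 0 0 0.02 0;0 0.3 0 0 0 0.02 0;0 0.3 0 0 0 0.02 0;0 0.3 0 0 0 0.02 0;0 0.3 0 0 0 0.02 0;0 0.3 0 0 0 0.02 0;0 0.3 0 0 0 0.018 0;0 0.3 0 0 0 0 0;0 0.3 0 0 0 0 0;0.01 0.3 0 0 0 0 0;0.01 0.3 0 0 0 0 0;0.01 0.3 0 0 0 0 0;0.01 0.3 0 0 0 0 0;0 0.2 0 0 0 0 0;0 0.1 0 0 0 0 0;0 0 0 0 0 0 0"

```text
time_s: 10.25
eef_pos: [437.7, 234.5, 399.2]
ee_rot: [-0.001, 0.573, 0.82, -0.001]
force: [-0.8, -0.5, -2.6]
grip_width: 0.226
grip_force: 78.2
```

Emit:
drive_tool --commands "0 0.1 -0.1 0 0 0 0;0.005 0.05 -0.15 0 0 0 0;0 0 -0.15 0 0 0 0;0 0 -0.15 0 0 0 0;0 0 -0.15 0 0 0 0;0 0 -0.1 0 0 0 0;0 0 -0.05 0 0 0 0;0 0 0 0 0 0 0;0 0 0 0 0 0 0;0 0 0 0 0 0 0"

```text
time_s: 11.08
eef_pos: [439.3, 247.9, 316.1]
ee_rot: [0.0, 0.574, 0.819, 0.001]
force: [0.2, -0.1, -2.5]
grip_width: 0.224
grip_force: 78.1
```

```bash
python3 - <<'E'
from h import *
import pickle
s=sense(); print(s['eef_pos'],s['ee_rot'],s['joints'],s['force'],s['wrist_torque'],s['grip_width'])
D={}
for n in('wrist','side','scene'):
    p=capture(n); D[n]=p
    for t in("collet_mouth","hex_steel_tip","hex_steel_grip","honing_stand","lever_pad"): print(n,t,[(np.round(b['position'],1).tolist(),round(b['confidence'],2)) for b in boxes_of(p,t)][:3])
pickle.dump((D,s),open('p3.pkl','wb'))
tp=np.array(s['eef_pos'])-[0,0,163.6]
for n in D: print(n,'tip',proj(D[n],tp,s),'mouth',proj(D[n],(439.5,238,95),s))
w=D['wrist']['pixels'][60:360,120:520]
def cr(n,c,k):
    u,v=[int(x) for x in c]; return cv2.resize(D[n]['pixels'][max(0,v-50):max(0,v-50)+100,max(0,u-67):max(0,u-67)+133],(400,300),interpolation=2)
m=(439.5,238,110)
a=np.vstack([np.hstack([w,cr('side',proj(D['side'],m),0)]),np.hstack([cr('scene',proj(D['scene'],m),0),np.zeros((300,400,3),np.uint8)])])
cv2.imwrite('pics/m3.png',a)
E
```

```text
[439.29491661 247.90140058 316.08780248] [4.74766026e-04 5.74211708e-01 8.18706515e-01 5.75270741e-04] [ 2.81119896e-01  2.25443157e-01  1.43570304e+00 -1.78838730e-05
  1.47895480e+00 -6.63924688e-02] [ 0.20505771 -0.07755203 -2.46595623] [0.02151467 0.03727036 0.02712069] 0.22383891671944942
wrist collet_mouth [([333.1, 150.4], 0.56)]
wrist hex_steel_tip [([315.0, 285.1], 0.89)]
wrist hex_steel_grip [([313.3, 293.1], 0.82), ([419.3, 131.9], 0.59), ([334.2, 150.7], 0.46)]
wrist honing_stand [([333.2, 152.1], 0.77)]
wrist lever_pad [([417.9, 134.4], 0.85)]
side collet_mouth [([231.9, 217.4], 0.62)]
side hex_steel_tip [([465.6, 281.6], 0.86), ([215.2, 177.2], 0.67), ([473.6, 247.2], 0.61)]
side hex_steel_grip [([467.5, 246.8], 0.86), ([464.6, 278.0], 0.73), ([218.1, 175.8], 0.56)]
side honing_stand [([233.5, 219.0], 0.7)]
side lever_pad [([210.3, 181.3], 0.44), ([215.4, 169.6], 0.16)]
scene collet_mouth [([253.7, 186.2], 0.61)]
scene hex_steel_tip [([448.3, 276.6], 0.89), ([424.8, 302.9], 0.8), ([245.2, 124.0], 0.76)]
scene hex_steel_grip [([447.3, 278.0], 0.96), ([246.0, 129.0], 0.79), ([254.9, 184.8], 0.72)]
scene honing_stand [([253.8, 185.9], 0.86), ([252.5, 137.1], 0.32)]
scene lever_pad [([252.4, 140.1], 0.76)]
wrist tip [316.01460202 186.07420728] mouth [313.5104937  180.62914091]
side tip [222.34654624 195.25196321] mouth [229.83050381 207.14343893]
scene tip [248.65512377 155.24483985] mouth [253.34423475 170.73712089]
```

View pics/m3.png

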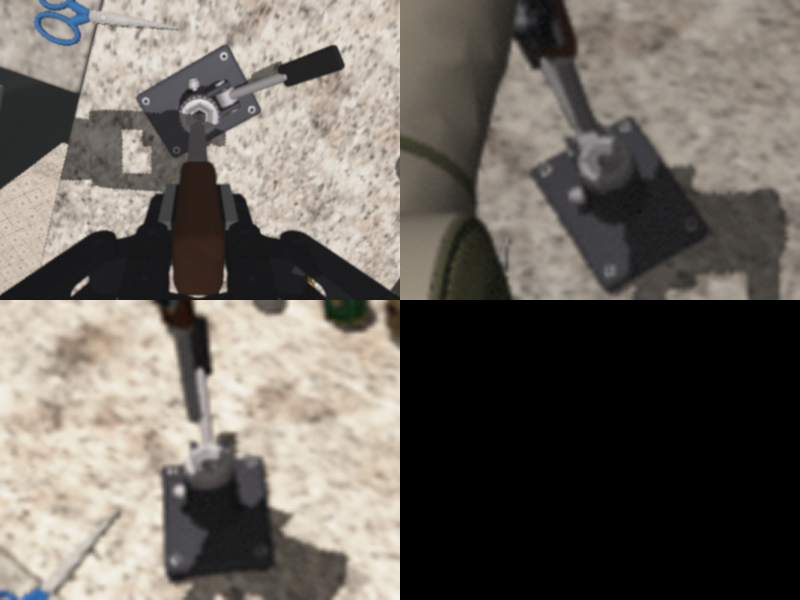

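The rod hangs above the mouth in all three views: the mouth is at crop (200,108) in wrist, (607,150) in side and (210,462) in scene. I'll step to about the estimated axis and zoom in with the predicted points drawn.

Emit:
drive_tool --commands "0 -0.05 0 0 0 0 0;0 -0.04 -0.1 0 0 0 0;0 0 -0.1 0 0 0 0;0 0 -0.05 0 0 0 0;0 0 0 0 0 0 0;0 0 0 0 0 0 0;0 0 0 0 0 0 0"

```text
time_s: 12.57
eef_pos: [439.2, 239.1, 290.6]
ee_rot: [0.0, 0.574, 0.819, 0.0]
force: [-0.5, -0.3, -2.9]
grip_width: 0.227
grip_force: 78.1
```

```bash
python3 - <<'E'
from h import *
import pickle
s=sense(); print(s['eef_pos'],s['ee_rot'],s['force'])
D={n:capture(n) for n in('wrist','side','scene')}
pickle.dump((D,s),open('p4.pkl','wb'))
tp=np.array(s['eef_pos'])-[0,0,163.6]; m=np.array((439.5,238,95))
out=[]
for n in('wrist','side','scene'):
    u,v=[int(x) for x in proj(D[n],m,s)]; u0,v0=max(0,u-33),max(0,v-37)
    c=cv2.resize(D[n]['pixels'][v0:v0+75,u0:u0+66],None,fx=4,fy=8 if 0 else 4,interpolation=2)
    t=proj(D[n],tp,s); q=proj(D[n],m,s)
    print(n,'org',u0,v0,'tip',t.round(1),'mouth',q.round(1))
    for z,col in((95,(0,255,255)),):
        pts=[(proj(D[n],m+[15*np.cos(a),15*np.sin(a),0],s)-[u0,v0]+.5)*4 for a in np.linspace(0,6.28,40)]
        d=c.copy(); cv2.polylines(d,[np.round(pts).astype(int)],True,col,1)
    x,y=((t-[u0,v0]+.5)*4).astype(int); cv2.circle(d,(x,y),3,(0,0,255),1)
    out.append(np.vstack([c,d]))
cv2.imwrite('pics/m4.png',np.hstack(out)); print(np.hstack(out).shape)
E
```

```text
[439.17079938 239.06446966 290.64983376] [1.95476246e-04 5.74057329e-01 8.18815056e-01 2.20765586e-04] [-0.50987397 -0.28346872 -2.92327919]
wrist org 283 142 tip [316.2 186.1] mouth [316.2 179.2]
side org 196 170 tip [227.3 201.1] mouth [229.8 207.1]
scene org 220 133 tip [251.8 163. ] mouth [253.3 170.7]
(600, 792, 3)
```

View pics/m4.png

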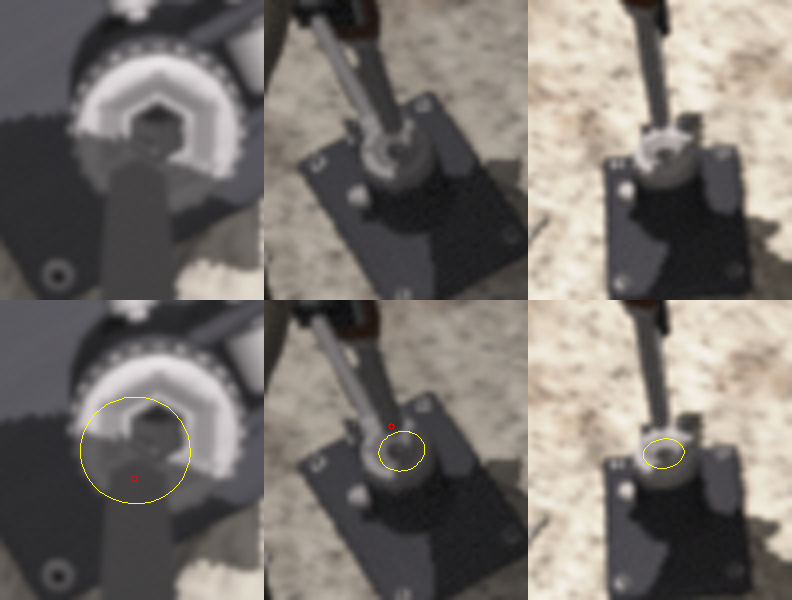

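The wrist zoom shows the mouth at crop (158,134) and the rod axis at column 139, with the near tip edge at row 160. The mouth is therefore about +3.2 mm in x and +5.9 mm in y from the tip, and the bore's flats line up with the rod. I'll correct and descend gently.

Emit:
drive_tool --commands "0.016 0.03 0 0 0 0 0;0.016 0.029 -0.05 0 0 0 0;0 0 -0.1 0 0 0 0;0 0 -0.08 0 0 0 0;0 0 -0.05 0 0 0 0;0 0 -0.04 0 0 0 0;0 0 -0.02 0 0 0 0;0 0 0 0 0 0 0;0 0 0 0 0 0 0;0 0 0 0 0 0 0"

```text
time_s: 13.55
eef_pos: [442.4, 244.9, 256.6]
ee_rot: [0.0, 0.574, 0.819, 0.0]
force: [0.2, -0.5, -2.8]
grip_width: 0.227
grip_force: 78.2
```

Emit:
drive_tool --commands "0 0 -0.02 0 0 0 0;0 0 -0.02 0 0 0 0;0 0 0 0 0 0 0;0 0 0 0 0 0 0"

```text
time_s: 13.88
eef_pos: [442.2, 244.8, 252.2]
ee_rot: [-0.0, 0.574, 0.819, -0.0]
force: [-0.2, 0.9, -1.6]
grip_width: 0.224
grip_force: 78.2
```

Emit:
drive_tool --commands "0 0 -0.02 0 0 0 0;0 0 0 0 0 0 0;0 0 0 0 0 0 0"

```text
time_s: 14.13
eef_pos: [442.2, 244.8, 250.2]
ee_rot: [-0.0, 0.574, 0.819, -0.0]
force: [-0.2, 0.2, -3.0]
grip_width: 0.223
grip_force: 78.2
```

Emit:
drive_tool --commands "0 0 -0.02 0 0 0 0;0 0 0 0 0 0 0;0 0 0 0 0 0 0"

```text
time_s: 14.38
eef_pos: [442.2, 244.8, 248.2]
ee_rot: [-0.0, 0.574, 0.819, -0.0]
force: [-0.2, -0.2, -3.2]
grip_width: 0.228
grip_force: 78.2
```

Emit:
drive_tool --commands "0 0 -0.02 0 0 0 0;0 0 -0.01 0 0 0 0;0 0 0 0 0 0 0;0 0 0 0 0 0 0"

```text
time_s: 14.72
eef_pos: [442.2, 244.8, 245.2]
ee_rot: [-0.0, 0.574, 0.819, -0.0]
force: [-0.8, 0.6, -2.2]
grip_width: 0.222
grip_force: 78.4
```

Emit:
drive_tool --commands "0 0 -0.02 0 0 0 0;0 0 -0.01 0 0 0 0;0 0 0 0 0 0 0;0 0 0 0 0 0 0"

```text
time_s: 15.05
eef_pos: [442.2, 244.8, 242.2]
ee_rot: [-0.0, 0.574, 0.819, -0.0]
force: [0.2, -0.3, -1.5]
grip_width: 0.222
grip_force: 78.4
```

Emit:
drive_tool --commands "0 0 -0.02 0 0 0 0;0 0 -0.01 0 0 0 0;0 0 0 0 0 0 0;0 0 0 0 0 0 0"

```text
time_s: 15.38
eef_pos: [442.5, 244.9, 239.5]
ee_rot: [0.0, 0.574, 0.819, 0.0]
force: [0.7, 0.2, -1.3]
grip_width: 0.224
grip_force: 78.5
```

Emit:
drive_tool --commands "0 0 -0.02 0 0 0 0;0 0 -0.01 0 0 0 0;0 0 0 0 0 0 0"

```text
time_s: 15.63
eef_pos: [442.5, 244.9, 236.3]
ee_rot: [0.0, 0.574, 0.819, 0.0]
force: [2.0, -0.1, 1.0]
grip_width: 0.224
grip_force: 78.8
```

Emit:
drive_tool --commands "0 0 -0.02 0 0 0 0;0 0 -0.01 0 0 0 0;0 0 0 0 0 0 0"

```text
time_s: 15.88
eef_pos: [442.4, 244.9, 233.1]
ee_rot: [0.0, 0.574, 0.819, 0.0]
force: [2.1, 0.9, -0.3]
grip_width: 0.225
grip_force: 78.7
```

Emit:
drive_tool --commands "0 0 -0.02 0 0 0 0;0 0 0 0 0 0 0"

```text
time_s: 16.05
eef_pos: [442.3, 244.8, 231.0]
ee_rot: [0.0, 0.574, 0.819, 0.0]
force: [2.8, 0.6, -0.9]
grip_width: 0.224
grip_force: 78.6
```

```bash
python3 - <<'E'
from h import *
import pickle
from scipy.optimize import least_squares as ls
D,s=pickle.load(open('p4.pkl','rb'))
m=np.array((442.4,244.9,95)); a=np.radians(139.8)
K={'wrist':((283+130/4,142+5/4),(283+158/4,142+134/4)),'side':((196+94/4,170+193/4),(196+133/4,170+150/4)),'scene':((220+98/4,133+188/4),(220+134/4,133+146/4))}
# refine knob pixel as bright-blob centroid
for n,(k,mm) in K.items():
    g=cv2.cvtColor(D[n]['pixels'],6); x,y=int(k[0]),int(k[1]); w=g[y-5:y+6,x-5:x+6].astype(float); t=np.where(w>150,w,0)
    yy,xx=np.mgrid[y-5:y+6,x-5:x+6]; print(n,k,(t*xx).sum()/t.sum(),(t*yy).sum()/t.sum(),'mouth resid',np.array(mm)-proj(D[n],m,s))
def f(v,b,ns):
    X=m+[v[0]*np.cos(a),v[0]*np.sin(a),v[1]-95]
    return np.concatenate([np.array(K[n][0])-proj(D[n],X,s)-b*(np.array(K[n][1])-proj(D[n],m,s)) for n in ns])
for ns in(list(K),['side','scene'],['wrist','side']):
  for b in(0,1):
    r=ls(f,[35,50],args=(b,ns)); print(ns,b,r.x.round(1),r.fun.round(1))
E
```

```text
wrist (315.5, 143.25) 315.99801553062986 141.05340811044005 mouth resid [1.60419447 1.24460901]
side (219.5, 218.25) 219.0 218.0 mouth resid [1.48455817 1.89452039]
scene (244.5, 180.0) 244.48581157775254 179.53064699205447 mouth resid [1.04249199 0.40500509]
['wrist', 'side', 'scene'] 0 [27.7 48.7] [ 6.4 -2.7 -2.2 -0.8 -0.6 -0.7]
['wrist', 'side', 'scene'] 1 [30.4 55.2] [ 6.1 -2.8 -2.3 -2.1 -0.5  0.3]
['side', 'scene'] 0 [30.7 54.2] [-0.8 -0.4  0.6  0.4]
['side', 'scene'] 1 [32.7 60.8] [-1.2 -1.5  0.5  1.4]
['wrist', 'side'] 0 [27.1 44.1] [ 6.  -2.6 -2.7 -1.5]
['wrist', 'side'] 1 [30.3 55.7] [ 6.  -2.9 -2.3 -1.9]
```

Emit:
drive_tool --commands "0 0 -0.015 0 0 0 0;0 0 0 0 0 0 0"

```text
time_s: 16.22
eef_pos: [442.3, 244.8, 229.6]
ee_rot: [0.0, 0.574, 0.819, 0.0]
force: [2.9, 0.7, 0.2]
grip_width: 0.221
grip_force: 78.6
```

The knob's height puts the stop top at about 62–68 mm, so it is close. From here I'll take small steps.

Emit:
drive_tool --commands "0 0 -0.01 0 0 0 0;0 0 0 0 0 0 0"

```text
time_s: 16.38
eef_pos: [442.3, 244.8, 228.6]
ee_rot: [-0.0, 0.574, 0.819, 0.0]
force: [3.4, 1.0, 0.0]
grip_width: 0.223
grip_force: 78.6
```

Emit:
drive_tool --commands "0 0 -0.01 0 0 0 0;0 0 0 0 0 0 0"

```text
time_s: 16.55
eef_pos: [442.2, 244.8, 227.6]
ee_rot: [-0.0, 0.574, 0.819, -0.0]
force: [3.0, 1.0, 0.5]
grip_width: 0.225
grip_force: 78.7
```

Emit:
drive_tool --commands "0.003 0 -0.01 0 0 0 0;0 0 0 0 0 0 0"

```text
time_s: 16.72
eef_pos: [442.5, 244.8, 226.6]
ee_rot: [-0.0, 0.574, 0.819, -0.0]
force: [3.3, -0.6, 0.7]
grip_width: 0.222
grip_force: 78.8
```

Emit:
drive_tool --commands "0 0 -0.01 0 0 0 0;0 0 0 0 0 0 0"

```text
time_s: 16.88
eef_pos: [442.5, 244.8, 225.6]
ee_rot: [-0.0, 0.574, 0.819, -0.0]
force: [2.9, 1.0, -0.4]
grip_width: 0.226
grip_force: 78.8
```

Emit:
drive_tool --commands "0 0 -0.01 0 0 0 0;0 0 0 0 0 0 0"

```text
time_s: 17.05
eef_pos: [442.5, 244.8, 224.6]
ee_rot: [-0.0, 0.574, 0.819, -0.0]
force: [2.5, 0.6, -0.4]
grip_width: 0.224
grip_force: 78.8
```

Emit:
drive_tool --commands "0 0 -0.01 0 0 0 0;0 0 0 0 0 0 0"

```text
time_s: 17.22
eef_pos: [442.5, 244.8, 223.6]
ee_rot: [-0.0, 0.574, 0.819, -0.0]
force: [2.8, 1.1, 0.4]
grip_width: 0.227
grip_force: 78.8
```

Emit:
drive_tool --commands "0 0 -0.01 0 0 0 0;0 0 0 0 0 0 0"

```text
time_s: 17.38
eef_pos: [442.5, 244.8, 222.7]
ee_rot: [-0.0, 0.574, 0.819, -0.0]
force: [2.2, 0.8, 0.7]
grip_width: 0.225
grip_force: 78.9
```

Emit:
drive_tool --commands "0 0 -0.01 0 0 0 0;0 0 0 0 0 0 0"

```text
time_s: 17.55
eef_pos: [442.5, 244.8, 221.7]
ee_rot: [-0.0, 0.574, 0.819, -0.0]
force: [2.3, 0.9, -0.2]
grip_width: 0.224
grip_force: 78.9
```

Emit:
drive_tool --commands "0 0 -0.01 0 0 0 0;0 0 0 0 0 0 0"

```text
time_s: 17.72
eef_pos: [442.5, 244.8, 220.6]
ee_rot: [-0.0, 0.574, 0.819, -0.0]
force: [1.8, 0.9, -0.4]
grip_width: 0.226
grip_force: 78.9
```

Emit:
drive_tool --commands "0 0 -0.01 0 0 0 0;0 0 0 0 0 0 0"

```text
time_s: 17.88
eef_pos: [442.5, 244.8, 219.6]
ee_rot: [-0.0, 0.574, 0.819, -0.0]
force: [1.7, 0.9, 0.8]
grip_width: 0.223
grip_force: 78.9
```

Emit:
drive_tool --commands "0 0 -0.01 0 0 0 0;0 0 0 0 0 0 0"

```text
time_s: 18.05
eef_pos: [442.5, 244.8, 218.6]
ee_rot: [-0.0, 0.574, 0.819, -0.0]
force: [1.3, 0.5, -0.0]
grip_width: 0.226
grip_force: 78.9
```

Emit:
drive_tool --commands "0 0 -0.01 0 0 0 0;0 0 0 0 0 0 0"

```text
time_s: 18.22
eef_pos: [442.5, 244.8, 217.6]
ee_rot: [-0.0, 0.574, 0.819, -0.0]
force: [1.8, 0.8, 0.3]
grip_width: 0.223
grip_force: 78.8
```

Emit:
drive_tool --commands "0 0 -0.01 0 0 0 0;0 0 0 0 0 0 0"

```text
time_s: 18.38
eef_pos: [442.5, 244.8, 216.6]
ee_rot: [-0.0, 0.574, 0.819, -0.0]
force: [1.9, 0.6, 0.8]
grip_width: 0.225
grip_force: 78.8
```

Emit:
drive_tool --commands "0 0 -0.01 0 0 0 0;0 0 0 0 0 0 0"

```text
time_s: 18.55
eef_pos: [442.5, 244.8, 215.7]
ee_rot: [-0.0, 0.574, 0.819, -0.0]
force: [2.4, 0.4, 1.0]
grip_width: 0.223
grip_force: 78.9
```

Emit:
drive_tool --commands "0 0 -0.01 0 0 0 0;0 0 0 0 0 0 0"

```text
time_s: 18.72
eef_pos: [442.5, 244.8, 214.7]
ee_rot: [0.0, 0.574, 0.819, 0.0]
force: [1.7, -0.0, 2.4]
grip_width: 0.223
grip_force: 79.0
```

Emit:
drive_tool --commands "0 0 -0.01 0 0 0 0;0 0 0 0 0 0 0"

```text
time_s: 18.88
eef_pos: [442.6, 244.8, 213.7]
ee_rot: [0.0, 0.574, 0.819, 0.0]
force: [2.7, -0.2, 2.7]
grip_width: 0.223
grip_force: 79.1
```

Emit:
drive_tool --commands "0 0 -0.007 0 0 0 0;0 0 0 0 0 0 0"

```text
time_s: 19.05
eef_pos: [442.5, 244.8, 213.0]
ee_rot: [0.0, 0.574, 0.819, 0.0]
force: [2.0, -0.3, 2.5]
grip_width: 0.224
grip_force: 79.1
```

The force is rising, which points to the pad spring. I'll go down in finer steps.

Emit:
drive_tool --commands "0 0 -0.005 0 0 0 0;0 0 0 0 0 0 0"

```text
time_s: 19.22
eef_pos: [442.5, 244.9, 212.6]
ee_rot: [0.0, 0.574, 0.819, 0.0]
force: [1.4, -0.1, 3.2]
grip_width: 0.227
grip_force: 79.2
```

Emit:
drive_tool --commands "0 0 -0.004 0 0 0 0;0 0 0 0 0 0 0"

```text
time_s: 19.38
eef_pos: [442.6, 244.8, 212.2]
ee_rot: [0.0, 0.574, 0.819, 0.0]
force: [1.7, 0.3, 3.4]
grip_width: 0.223
grip_force: 79.2
```

Emit:
drive_tool --commands "0 0 -0.004 0 0 0 0;0 0 0 0 0 0 0"

```text
time_s: 19.55
eef_pos: [442.6, 244.9, 212.1]
ee_rot: [0.0, 0.574, 0.819, 0.0]
force: [1.1, -0.1, 6.9]
grip_width: 0.222
grip_force: 79.6
```

Emit:
drive_tool --commands "0 0 -0.003 0 0 0 0;0 0 0 0 0 0 0"

```text
time_s: 19.72
eef_pos: [442.7, 244.9, 212.1]
ee_rot: [0.0, 0.574, 0.819, 0.0]
force: [1.3, -1.4, 7.4]
grip_width: 0.227
grip_force: 79.8
```

It has reached the hard stop. I'll push up to about 15 N.

Emit:
drive_tool --commands "0 0 -0.004 0 0 0 0;0 0 0 0 0 0 0"

```text
time_s: 19.88
eef_pos: [442.7, 244.9, 212.0]
ee_rot: [0.0, 0.574, 0.819, 0.0]
force: [0.2, 0.2, 9.7]
grip_width: 0.224
grip_force: 80.2
```

Emit:
drive_tool --commands "0 0 -0.004 0 0 0 0;0 0 0 0 0 0 0;0 0 0 0 0 0 0"

```text
time_s: 20.13
eef_pos: [442.7, 244.9, 211.9]
ee_rot: [0.0, 0.574, 0.819, 0.0]
force: [-1.3, -0.8, 13.5]
grip_width: 0.229
grip_force: 80.5
```

Emit:
drive_tool --commands "0 0 -0.002 0 0 0 0;0 0 0 0 0 0 0;0 0 0 0 0 0 0"

```text
time_s: 20.38
eef_pos: [442.7, 244.9, 211.9]
ee_rot: [0.001, 0.574, 0.819, 0.001]
force: [-1.7, -1.7, 15.0]
grip_width: 0.229
grip_force: 80.6
```

Emit:
drive_tool --commands "0 0 0.005 0 0 0 0;0 0 0.004 0 0 0 0;0 0 0 0 0 0 0;0 0 0 0 0 0 0"

```text
time_s: 20.72
eef_pos: [442.6, 244.9, 212.0]
ee_rot: [0.0, 0.574, 0.819, 0.0]
force: [0.8, -0.5, 8.6]
grip_width: 0.225
grip_force: 79.6
```

Seated at 15 N. Now I'll release the steel and rise off it.

Emit:
drive_tool --commands "0 0 0 0 0 0 100;0 0 0 0 0 0 100;0 0 0 0 0 0 100;0 0 0 0 0 0 100;0 0 0 0 0 0 100;0 0 0 0 0 0 100;0 0 0 0 0 0 100"

```text
time_s: 21.3
eef_pos: [442.5, 244.8, 211.3]
ee_rot: [-0.0, 0.574, 0.819, -0.0]
force: [0.4, -0.5, 0.4]
grip_width: 0.999
grip_force: 0.0
```

Emit:
drive_tool --commands "0 0 0.05 0 0 0 100;0 0 0.15 0 0 0 100;0 0 0.2 0 0 0 100;0 0 0.2 0 0 0 100;0 0 0.2 0 0 0 100;0 0 0.2 0 0 0 100;0 0 0.1 0 0 0 100;0 0 0 0 0 0 100;0 0 0 0 0 0 100"

```text
time_s: 22.05
eef_pos: [442.5, 244.8, 320.9]
ee_rot: [-0.0, 0.574, 0.819, -0.0]
force: [-0.1, 0.7, 0.1]
grip_width: 1.004
grip_force: 0.0
```

```bash
python3 - <<'E'
from h import *
import pickle
s=sense(); print(s['eef_pos'],s['joints'],s['force'])
D={n:capture(n) for n in('wrist','side','scene')}
pickle.dump((D,s),open('p5.pkl','wb'))
for n in D:
    for t in('hex_steel_grip','lever_pad'): print(n,t,[(np.round(b['position'],1).tolist(),round(b['confidence'],2)) for b in boxes_of(D[n],t)][:3], 'pred',proj(D[n],(442.5,244.9,206) if t[0]=='h' else (520.4,337.1,144),s).round(1))
w=D['wrist']['pixels'][60:360,120:520]
f=lambda n,x:cv2.resize(D[n]['pixels'][100:250,150:350],(400,300))
cv2.imwrite('pics/m5.png',np.hstack([w,f('side',0)]))
E
```

```text
[442.46799682 244.80454902 320.94615408] [ 2.73288347e-01  2.27254253e-01  1.42106954e+00 -9.48716384e-06
  1.49348338e+00 -7.44547532e-02] [-0.14213581  0.67318727  0.11587157]
wrist hex_steel_grip [([318.8, 208.6], 0.8)] pred [316.1 201.6]
wrist lever_pad [([413.6, 127.9], 0.91)] pred [423.6 123. ]
side hex_steel_grip [([223.2, 188.0], 0.9), ([469.9, 248.3], 0.76), ([462.4, 278.3], 0.75)] pred [220.  183.3]
side lever_pad [([211.3, 184.5], 0.6), ([223.9, 187.4], 0.48)] pred [202.4 163.6]
scene hex_steel_grip [([427.1, 302.7], 0.93), ([448.0, 275.8], 0.86), ([251.6, 148.6], 0.58)] pred [247.9 141.2]
scene lever_pad [] pred [248.6 129.9]
```

View pics/m5.png

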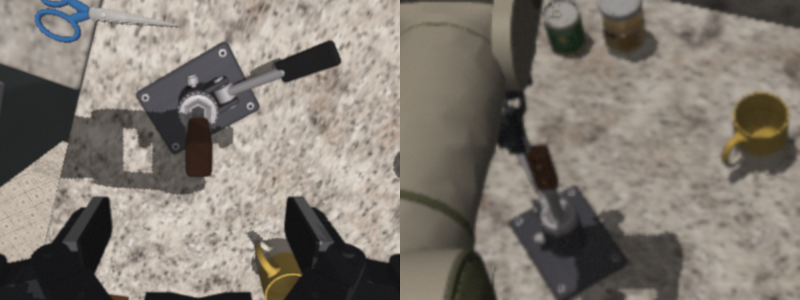

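The steel stands upright in the stand. The lever grip lies at about (431,122) in the wrist view, near the predicted (424,123). I'll shut the fingers and go over the grip.

Emit:
drive_tool --commands "0.1 0.12 0 0 0 0.111 0;0.15 0.18 0 0 0 0.111 0;0.15 0.18 0 0 0 0.111 0;0.15 0.18 0 0 0 0.111 0;0.15 0.18 0 0 0 0.111 0;0.06 0.06 0 0 0 0.111 0;0 0 -0.15 0 0 0 0;0 0 -0.25 0 0 0 0;0 0 -0.25 0 0 0 0;0 0 -0.25 0 0 0 0;0 0 -0.25 0 0 0 0;0 0 -0.15 0 0 0 0;0 0 -0.05 0 0 0 0;0 0 0 0 0 0 0;0 0 0 0 0 0 0"

```text
time_s: 23.75
eef_pos: [518.9, 335.0, 187.4]
ee_rot: [0.0, 0.343, 0.939, 0.0]
force: [0.2, 0.6, 0.1]
grip_width: 0.002
grip_force: 0.0
```

Emit:
drive_tool --commands "0 0 -0.04 0 0 0 0;0 0 -0.04 0 0 0 0;0 0 0 0 0 0 0"

```text
time_s: 24.0
eef_pos: [518.4, 334.8, 178.1]
ee_rot: [-0.0, 0.343, 0.939, -0.0]
force: [0.2, -0.0, -0.4]
grip_width: 0.003
grip_force: 0.0
```

Emit:
drive_tool --commands "0 0 -0.04 0 0 0 0;0 0 -0.04 0 0 0 0;0 0 -0.04 0 0 0 0;0 0 -0.03 0 0 0 0;0 0 0 0 0 0 0"

```text
time_s: 24.42
eef_pos: [518.2, 334.7, 162.5]
ee_rot: [-0.001, 0.343, 0.939, -0.0]
force: [-0.6, 0.4, 0.3]
grip_width: 0.003
grip_force: 0.0
```

Emit:
drive_tool --commands "0.01 0.012 -0.04 0 0 0 0;0.01 0.012 -0.04 0 0 0 0;0.01 0.012 -0.04 0 0 0 0;0 0 0 0 0 0 0"

```text
time_s: 24.75
eef_pos: [522.1, 338.8, 151.7]
ee_rot: [0.001, 0.343, 0.939, 0.001]
force: [0.9, 0.7, 2.4]
grip_width: 0.002
grip_force: 1.1
```

Emit:
drive_tool --commands "0.014 0.017 -0.04 0 0 0 0;0.014 0.017 -0.04 0 0 0 0;0.013 0.015 -0.04 0 0 0 0;0.013 0.015 -0.04 0 0 0 0"

```text
time_s: 25.08
eef_pos: [528.0, 345.5, 136.9]
ee_rot: [0.001, 0.343, 0.939, 0.002]
force: [1.0, 1.9, 9.6]
grip_width: -0.004
grip_force: 3.9
```

Emit:
drive_tool --commands "0.012 0.014 -0.04 0 0 0 0;0.012 0.014 -0.04 0 0 0 0;0.012 0.014 -0.04 0 0 0 0;0.01 0.013 -0.04 0 0 0 0;0.01 0.013 -0.04 0 0 0 0"

```text
time_s: 25.5
eef_pos: [534.0, 352.5, 117.2]
ee_rot: [0.002, 0.343, 0.939, 0.002]
force: [1.9, 0.7, 10.2]
grip_width: 0.006
grip_force: 4.2
```

Emit:
drive_tool --commands "0.01 0.012 -0.04 0 0 0 0;0.01 0.012 -0.04 0 0 0 0;0.009 0.01 -0.04 0 0 0 0;0.008 0.009 -0.04 0 0 0 0;0.006 0.007 -0.04 0 0 0 0"

```text
time_s: 25.92
eef_pos: [537.6, 356.8, 96.5]
ee_rot: [0.001, 0.343, 0.939, 0.001]
force: [-1.2, -1.8, 8.8]
grip_width: 0.002
grip_force: 4.4
```

Emit:
drive_tool --commands "0.005 0.006 -0.03 0 0 0 0;0.005 0.006 -0.03 0 0 0 0;0.004 0.004 -0.03 0 0 0 0;0 0 -0.03 0 0 0 0"

```text
time_s: 26.25
eef_pos: [538.6, 357.9, 84.2]
ee_rot: [0.0, 0.343, 0.939, -0.0]
force: [-2.3, -3.4, 9.8]
grip_width: -0.001
grip_force: 4.7
```

Emit:
drive_tool --commands "0.004 0.004 -0.03 0 0 0 0;0 0 -0.03 0 0 0 0;0 0 0 0 0 0 0"

```text
time_s: 26.5
eef_pos: [538.8, 358.3, 77.8]
ee_rot: [0.0, 0.343, 0.939, -0.0]
force: [-1.7, -2.8, 4.0]
grip_width: -0.001
grip_force: 2.0
```

Emit:
drive_tool --commands "0 0 -0.02 0 0 0 0;0 0 0 0 0 0 0"

```text
time_s: 26.67
eef_pos: [538.9, 358.3, 76.1]
ee_rot: [0.0, 0.343, 0.939, -0.0]
force: [-3.1, -3.9, 6.8]
grip_width: -0.0
grip_force: 3.2
```

Emit:
drive_tool --commands "0 0 -0.015 0 0 0 0;0 0 0 0 0 0 0"

```text
time_s: 26.83
eef_pos: [538.9, 358.3, 74.8]
ee_rot: [0.0, 0.343, 0.939, -0.0]
force: [-2.9, -4.9, 8.2]
grip_width: 0.003
grip_force: 3.9
```

Emit:
drive_tool --commands "0 0 -0.015 0 0 0 0;0 0 0 0 0 0 0"

```text
time_s: 27.0
eef_pos: [538.9, 358.3, 73.4]
ee_rot: [0.0, 0.343, 0.939, -0.0]
force: [-3.1, -4.6, 8.7]
grip_width: -0.004
grip_force: 4.2
```

Emit:
drive_tool --commands "0 0 -0.015 0 0 0 0;0 0 0 0 0 0 0"

```text
time_s: 27.17
eef_pos: [538.9, 358.3, 73.2]
ee_rot: [0.001, 0.343, 0.939, -0.0]
force: [-7.0, -6.8, 17.9]
grip_width: 0.001
grip_force: 8.7
```

That is the hard end. One more small push, then I'll withdraw straight up and look.

Emit:
drive_tool --commands "0 0 -0.005 0 0 0 0;0 0 0 0 0 0 0;0 0 0 0 0 0 0"

```text
time_s: 27.42
eef_pos: [539.0, 358.3, 73.2]
ee_rot: [0.001, 0.343, 0.939, -0.0]
force: [-8.5, -6.2, 21.7]
grip_width: 0.003
grip_force: 10.3
```

Emit:
drive_tool --commands "0 0 0.05 0 0 0 0;0 0 0.15 0 0 0 0;0 0 0.25 0 0 0 0;0 0 0.25 0 0 0 0;0 0 0.25 0 0 0 0;0 0 0.25 0 0 0 0;0 0 0.25 0 0 0 0;0 0 0.25 0 0 0 0;0 0 0.25 0 0 0 0;0 0 0.25 0 0 0 0;0 0 0.1 0 0 0 0;0 0 0 0 0 0 0;0 0 0 0 0 0 0"

```text
time_s: 28.5
eef_pos: [538.6, 358.6, 299.1]
ee_rot: [-0.0, 0.343, 0.939, -0.0]
force: [0.4, 0.6, -0.2]
grip_width: -0.001
grip_force: 0.0
```

```bash
python3 - <<'E'
from h import *
s=sense(); print(s['eef_pos'],s['force'])
D={n:capture(n) for n in('wrist','side','scene')}
for n in D: print(n,'pad down pred',proj(D[n],(541.8,362.6,55),s).round(1),'hex',proj(D[n],(442.5,244.9,206),s).round(1),[(t,[(np.round(b['position'],1).tolist(),round(b['confidence'],2)) for b in boxes_of(D[n],t)][:2]) for t in('lever_pad','hex_steel_grip')])
w=cv2.resize(D['wrist']['pixels'],(480,300)); sd=D['side']['pixels'][120:270,150:310]
cv2.imwrite('pics/m6.png',np.hstack([w,cv2.resize(sd,(320,300))]))
E
```

```text
[538.56264447 358.64494787 299.1323794 ] [ 0.40755669  0.61105212 -0.22443356]
wrist pad down pred [320.9 168.1] hex [124.6 209.4] [('lever_pad', [([295.8, 169.7], 0.61)]), ('hex_steel_grip', [([121.9, 215.0], 0.92), ([220.9, 165.0], 0.66)])]
side pad down pred [203.7 173.2] hex [220.  183.3] [('lever_pad', [([206.5, 180.1], 0.62)]), ('hex_steel_grip', [([222.9, 190.1], 0.9), ([470.0, 247.4], 0.8)])]
scene pad down pred [251.4 144. ] hex [247.9 141.2] [('lever_pad', []), ('hex_steel_grip', [([250.1, 147.9], 0.88), ([448.0, 279.9], 0.88)])]
```

View pics/m6.png

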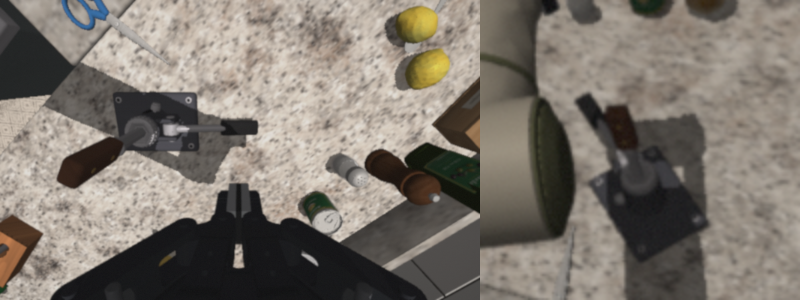

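The wrist view shows the lever grip at (317,169) in full pixels against (321,168) predicted for fully down. The steel is upright in the collet, the scissors are untouched and the gripper is clear, so I'll hand in.

```bash
python3 -c "
from rig import finish_job
print(finish_job())"
```

```text
the job is handed in; nothing more can be done
None
```

The hexagonal steel is seated on the depth stop with about 15 N and clamped upright, with the lever pushed to its hard end. The arm is clear, I did not touch the round steel, mug or scissors, and the job was handed in at about 29 s of the 66 s allowed; no verdict came back.

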